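Scan the sample in the cabinet

ROBOT

A 7-joint arm with a two-finger parallel gripper is mounted at the origin on the work surface. World frame = base frame: x ahead of the robot, y to its left, z up, the work surface at z = 0. Lengths are in m, angles in rad, forces in N, time in s.
With the tool pointing down it reaches from about 0.4 to 0.875 m from the base axis. Payload 6.5 kg.
Tool frame: the origin (TCP) lies at the very end of the fingers, on their centre line; the grasp point (between the pads) lies 19 mm behind it; z points along the fingers, y is the line along which they close (so a half turn about z gives the same grasp; the last joint's range is limited). The gripper opens to 85 mm and grips with 20 to 120 N. Pads are 22 mm wide; open, the fingers measure 114 mm over their backs; the gripper's body (76 mm by 85 mm) begins 54 mm behind the grasp point. The pads swing forward as they close: fully open they stand 13 mm farther back than shut.
Start: joints at [1.157, 0.536, -0.004, 1.538, 0.003, 1.067, -0.071], TCP at [0.222, -0.611, 0.231] pointing down, gripper open.
Joint ranges: [-2.7, 2.7], [-0.37, 2.16], [-1.27, 1.26], [0.24, 2.4], [-1.31, 4.45], [0.19, 1.91], [-2.76, 2.76]. Speed limits (rad/s): [2.39, 2.39, 3.14, 3.14, 3.14, 3.14, 3.14].

INTERFACE

Orientations are given as a unit quaternion [x, y, z, w].
In Python, from rig import env gives the robot as it stands.
- The arm moves only by the tool jog_arm, never from a script. Its arguments are lists of equal length, an entry for each row: "slide": the shift along the tool's x, y, z in cm, a list of three; "turn": the turn, a rotation vector about the tool's x, y, z in rad, a list of three; "fingers": the opening, from 0 (shut) to 1 (fully open). A call has 1 to 20 rows; each row is the pose to reach, as a shift and turn from the pose commanded when the call began, along the tool's axes at that moment; what a row does not reach only later rows make up. A row lasts 1/8 s, in which the tool goes at most 62.5 mm and 10.7 degrees, less where a joint would pass 70% of its speed; a pose out of reach is approached as far as the arm can. A call with a gripper value outside its range is refused whole. The fingers move at their own pace and stop on an object; the grip force is fixed at half the most. Time passes only in rows, so rows that repeat a pose let the fingers close. It gives the time, the measured TCP pose, the force, the opening and the grip force at its end, in the units of the state.
- env.read_state(): the state, without advancing time (a new reading comes with each control period).
- env.get_image(name): name is "side" or "top"; returns the picture (384x512x3 uint8, red, green, blue); there is no depth.
- env.calibration(name): a dict with "fx", "fy", "cx", "cy" (pixels), "rvec" (rotation vector, rad) and "tvec" (3), from world to camera coordinates, as OpenCV has them. Camera axes: x right, y down, z forward; pixel columns grow to the right and rows downward; lengths in m; the calibration is good to about 2 mm. A picture is of the moment at which its call begins. calibration takes no time and is no camera call.
- env.close_job(): hands the job in; it is judged then, once.
Trained networks look in the newest picture that a camera, given by its name, has taken for a name from the list of things; names that differ only in an ending like _2 or _b are one class to them, and where a whole thing is asked for, a point or a joint stands for the part that bears it (a point fixed in the world has none). Each returns a list of dicts, best first, with "p" (0 to 1); they miss things now and then, are a little off and sometimes report something else, mostly with a low value. They report only what shows in the picture. A call takes as long as a camera call.
- env.regions_of(camera, label): "region" (384x512 bool, what is visible of it) and "box" ([left, top, right, bottom] in pixels, round what is visible of it).
The state is a dict: "time_s": time; "joint_positions": joint angles; "joint_vel": joint speeds; "joint_efforts": joint torques, N m; "tool_pos": TCP position; "tcp_rot": TCP orientation; "wrist_force": force on the tool from outside, world axes, zero at the start; "ft_torque": the same for the moment, N m; "gripper_width": finger opening in m; "grip_force": force on a finger pad.
Only numpy, scipy, OpenCV 4.12 (cv2) and the standard library are available. Lean on these libraries where they do the work, as an engineer would, in place of code of your own. Each camera call takes 0.05 s, during which the arm holds its last target. There are 200 camera calls.

TASK

Pull the sample tray out from under its hood, all the way to the stop, and leave it out. Then take the scanner from its cradle, aim it square at the middle of the label on the tub, with its window about 80 mm away, and hold it still there for about two seconds. Then lay it gently back in the cradle the same way round, both saddles under the handle, and let go; don't bump the tub or its hood with it and leave the bottles, jar, beaker and grey box alone.

Things in the scene. Friction and masses are not known exactly. Their poses are not given: they have to be found in the camera images.
- hatch: sample cabinet, fixed: a white steel hood 190 mm long, 140 mm wide, 124 mm high, open at its front end, on a 130 mm wide steel floor plate that runs on 170 mm in front of it. Origin at table height; z up; its front looks along its own -x. The hood spans x = -80 to +110 mm, so its mouth is 80 mm in front of the origin
- tray (a joint): how far the steel sample tray is pulled out along the cabinet's -x: 0 fully in, 0.150 m at the stop, stays where it is left (about 2 N of friction). The tray carries a fixed white sample tub (88 mm wide, top 96 mm above the table) with the label on its sloping front; with the tray in, the label is under the hood
- pull (a point): grip point on the tray's upright aluminium pull post, 120 mm in front of the label: post 24 mm along the slide, 20 mm across it, its top 85 mm above the table; this point is on its axis, 65 mm above the table, 20 mm below the top. Axes as the cabinet's (x along the slide, pull towards -x)
- label (a point): centre of the white bar-code label (70 mm wide, 62 mm up the slope), 62 mm above the table on the tub's front, which slopes at 45 degrees. z points out of the label, square to it (half up, half towards the cabinet's front); x runs up the slope, y across. It moves with the tray
- scanner: handheld scanner: black straight handle 130 long x 30 wide x 28 mm high, with a white head 46 mm wide at its front end turned 45 degrees down. Origin at the centre of the handle; x along the handle to the head, z up as it lies in the cradle. The head's rear top corner stands 5 mm above the handle's top, 87 mm ahead of the origin. About 0.24 kg, centre of mass about 25 mm ahead of the origin
- nose (a point): centre of the scanner's dark window at the end of the head, at (124, 0, -42) mm in the scanner's frame. z is the beam, pointing out of the window: 45 degrees down from the handle, direction (0.707, 0, -0.707) in the scanner's frame
- spot (a point): the best reading point, on the beam 80 mm out from the window, at (181, 0, -99) mm in the scanner's frame; z along the beam. Bring this point onto the label's centre
- cradle: the scanner's grey cradle, fixed: base plate 140 x 90 x 12 mm with two upright saddles, 16 mm thick, centred 45 mm either side of its origin along its x (74 mm clear between them). Each has a slot 40 mm wide and 12 mm deep; slot floor 76 mm and cheek tops 88 mm above the table. Origin at the centre of its underside; x is the way the scanner's head points, z up
- seat (a point): where the scanner's origin belongs in the cradle: midway between the saddles, 90 mm above the table (14 mm above the slot floors), axes as the cradle's
- tipbox: plain grey closed box 85 x 65 x 55 mm high (loose): bystander, leave it alone; origin at the centre of its underside
- bottle1: white bottle 56 mm across, 150 mm high: bystander, leave it alone; origin at the centre of its underside
- bottle2: white bottle 56 mm across, 150 mm high: bystander, leave it alone; origin at the centre of its underside
- bottle3: white bottle 60 mm across, 120 mm high: bystander, leave it alone; origin at the centre of its underside
- beaker: open clear beaker 84 mm across, 95 mm high: bystander, leave it alone; origin at the centre of its underside
- jar: glass jar 70 mm across, 80 mm high: bystander, leave it alone; origin at the centre of its underside

How it is judged:
On the way, in this order (a step that is already met when the one before it is completed fails the run):
1. the tray is pulled out to its stop (at least 135 of 150 mm) (value of joint tray above 0.135 m), for 0.2 s.
2. tray out; reading point within 18 mm of the label's centre along and across it, 30 mm along its normal; beam within 0.26 rad of square; still (0.02 m/s, 0.15 rad/s) for 1.6 s (value of joint tray above 0.135 m and x of spot in the frame of label between -0.018 and 0.018 m and y of spot in the frame of label between -0.018 and 0.018 m and z of spot in the frame of label between -0.03 and 0.03 m and angle between the z axis of nose and the z axis of label, either way round below 0.26 rad and z of nose in the frame of label above 0.03 m and linear speed of scanner below 0.02 m/s and angular speed of scanner below 0.15 rad/s), for 1.6 s.
At the end, for the whole second after the job is handed in: The tray is still out (at least 130 of 150 mm). The scanner lies still in both saddles of its cradle, head the same way as at the start: origin within 25 mm along, 10 mm across and 6 mm in height of the seat, within 0.15 rad of the cradle's direction and of level (value of joint tray above 0.13 m and x of scanner in the frame of seat between -0.025 and 0.025 m and y of scanner in the frame of seat between -0.01 and 0.01 m and z of scanner in the frame of seat between -0.006 and 0.006 m and angle between the x axis of scanner and the x axis of cradle, either way round below 0.15 rad and angle between scanner's own z axis and vertical below 0.15 rad and x of nose in the frame of seat above 0.05 m and linear speed of scanner below 0.02 m/s); the robot touches nothing.
It fails at once if a bystander (bottle, jar, beaker or tip box) is shoved more than 20 mm or knocked over (distance of any of tipbox, bottle1, bottle2, bottle3, beaker, jar from where it was at the start of the episode above 0.02 m or angle between any of tipbox, bottle1, bottle2, bottle3, beaker, jar's own z axis and vertical above 0.5 rad).
It fails at once if the scanner is let go in the air, more than 12 mm above its seat (contact force between scanner and the fingers below 0.1 N and z of scanner in the frame of seat above 0.012 m).
It fails at once if the scanner strikes the sample tub, its tray or the hood (more than 15 N) (contact force between scanner and hatch above 15 N).
It also fails if it takes over 58 s, if anything falls off the work surface, if the arm or the gripper's body presses on something with over 40 N, if the wrist force passes 120 N, or if a joint passes its speed limit or range.

## Working session

There is one attempt and no reset: what is moved stays moved. The work goes in short steps, Python scripts to look and compute and a tool call to move; the robot and the scene stay as the last step left them, time stands still between calls to the robot, and variables do not carry over. Pictures are saved under pics/ and viewed, at most 13 in all, crops included, and the job is handed in when it is done.

Besides the shell and the picture viewer there is one more tool, called after "Request:" as name(argument=value, ...), one argument or row to a line, values as JSON. jog_arm: Moves the arm, as the interface text tells. Its arguments: {"type":"object","properties":{"slide":{"type":"array"},"turn":{"type":"array"},"fingers":{"type":"array"}},"required":["slide","turn","fingers"]}

```bash
mkdir -p pics; ls; python3 - <<'E'
from rig import env
import cv2,numpy as np
for n in ("side","top"):
    im=env.get_image(n); cv2.imwrite(f"pics/{n}0.png",im[:,:,::-1])
    c=env.calibration(n); R=cv2.Rodrigues(np.array(c["rvec"],float))[0]
    print(n,c,"campos",-R.T@np.array(c["tvec"]).ravel())
    for l in ("hatch","pull","label","scanner","nose","cradle","tipbox","bottle1","bottle3","beaker","jar"):
        try: print(l,[(round(d["p"],2),[int(v) for v in d["box"]],int(d["region"].sum())) for d in env.regions_of(n,l)][:4])
        except Exception as e: print(l,e)
print(env.read_state())
E
```

```text
pics
side {'fx': 497.57540849674547, 'fy': 497.57540849674547, 'cx': 254.544367040073, 'cy': 182.74800428583012, 'rvec': array([ 0.13668412, -2.67848642,  1.57485766]), 'tvec': array([0.59059976, 0.12852896, 1.35997036])} campos [0.49839882 1.1758831  0.76403187]
hatch [(0.73, [268, 220, 341, 340], 7553), (0.32, [282, 147, 329, 191], 801), (0.31, [245, 143, 279, 163], 605)]
pull [(0.64, [292, 219, 299, 228], 76)]
label []
scanner [(0.72, [283, 148, 326, 191], 806)]
nose [(0.84, [282, 148, 327, 188], 788), (0.35, [247, 144, 278, 165], 601)]
cradle [(0.62, [299, 153, 337, 195], 754), (0.41, [281, 145, 329, 192], 762)]
tipbox [(0.67, [245, 144, 278, 163], 600), (0.57, [289, 220, 301, 229], 66), (0.56, [284, 145, 327, 189], 738)]
bottle1 [(0.96, [161, 195, 182, 249], 992), (0.74, [314, 125, 331, 149], 327), (0.74, [300, 153, 334, 196], 780), (0.71, [172, 169, 189, 219], 610)]
bottle3 [(0.96, [161, 195, 182, 249], 992), (0.74, [314, 125, 331, 149], 327), (0.74, [300, 153, 334, 196], 780), (0.71, [172, 169, 189, 219], 610)]
beaker [(0.7, [160, 245, 202, 298], 1645)]
jar [(0.61, [183, 160, 
[... 1137 characters left out ...]
y([ 1.15679487,  0.53643667, -0.00438744,  1.53790351,  0.00260645,
        1.06727626, -0.07119749]), 'joint_vel': array([ 0.00011116, -0.00091295,  0.00049357, -0.00033343, -0.00077402,
       -0.00138487,  0.00090351]), 'joint_efforts': array([ 3.51461085e-04, -5.83321345e+01,  1.04821343e+00, -2.59442675e+01,
        1.24458445e-02,  1.51720305e-03,  3.60929096e-05]), 'tool_pos': array([ 0.22153008, -0.61107888,  0.23126486]), 'tcp_rot': array([ 9.84914622e-01,  1.73040996e-01, -2.19095562e-05, -3.88732725e-06]), 'wrist_force': array([ 1.02935573, -0.22864771, -1.01741755]), 'ft_torque': array([0.06877134, 0.03420153, 0.03263398]), 'grip_force': 0.0, 'gripper_width': 0.08539331787170146}
```

View images.

```bash
python3 - <<'E'
import cv2
a=cv2.imread("pics/top0.png");cv2.imwrite("pics/t1.png",cv2.resize(a[110:300,80:420],None,fx=2.35,fy=2.35,interpolation=cv2.INTER_CUBIC))
a=cv2.imread("pics/side0.png");cv2.imwrite("pics/s1.png",cv2.resize(a[120:345,150:350],None,fx=2.6,fy=2.6,interpolation=cv2.INTER_CUBIC))
E
```

```text
(no output)
```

View pics/t1.png

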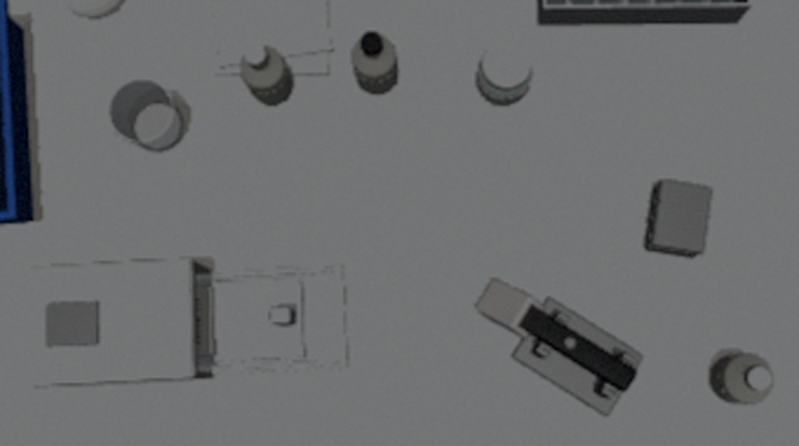

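View pics/s1.png

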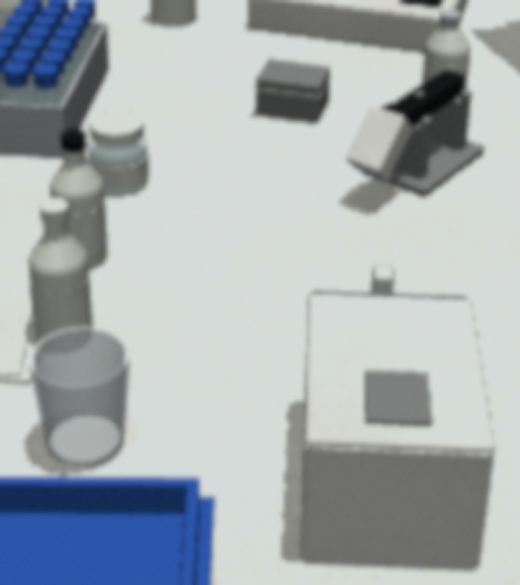

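```bash
python3 - <<'E'
import cv2,numpy as np
t=cv2.imread("pics/top0.png");s=cv2.imread("pics/side0.png")
def c(a,x,y,w,h,k):
    o=a[y:y+h,x:x+w].astype(float); o=np.clip((o-o.min())*255/(o.max()-o.min()),0,255).astype('uint8')
    o=cv2.resize(o,None,fx=k,fy=k,interpolation=cv2.INTER_CUBIC)
    for i in range(0,w,10): cv2.putText(o,str(x+i),(i*k,8),0,.3,(0,0,255)); cv2.line(o,(i*k,0),(i*k,h*k),(0,0,255) if i%50==0 else (120,120,200),1)
    for i in range(0,h,10): cv2.putText(o,str(y+i),(0,i*k+8),0,.3,(255,0,0)); cv2.line(o,(0,i*k),(w*k,i*k),(200,120,120),1)
    return o
A=c(t,280,220,80,75,8)[:600]; 
cv2.imwrite("pics/z1.png",A)
B=c(t,85,210,150,70,5);C=c(s,260,210,100,60,5)
cv2.imwrite("pics/z2.png",np.vstack([B[:,:],np.hstack([c(s,275,140,70,60,4),c(s,275,210,60,60,4)[:, :240],np.zeros((240,750-520,3),'uint8')])]))
E
```

```text
(no output)
```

View pics/z1.png

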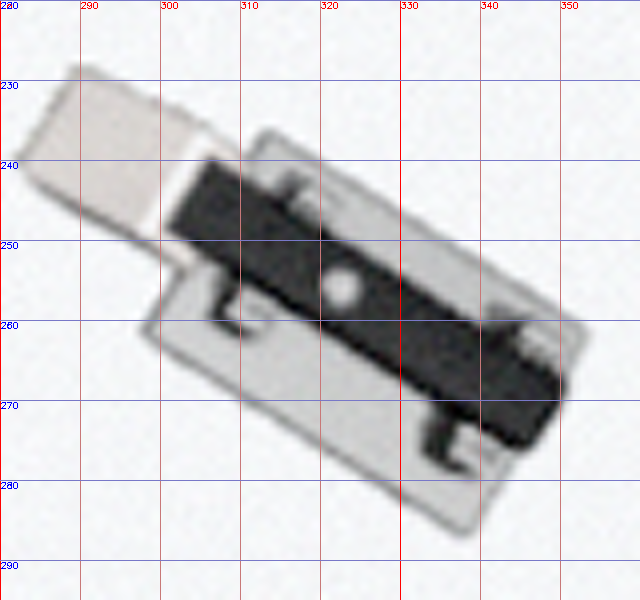

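View pics/z2.png

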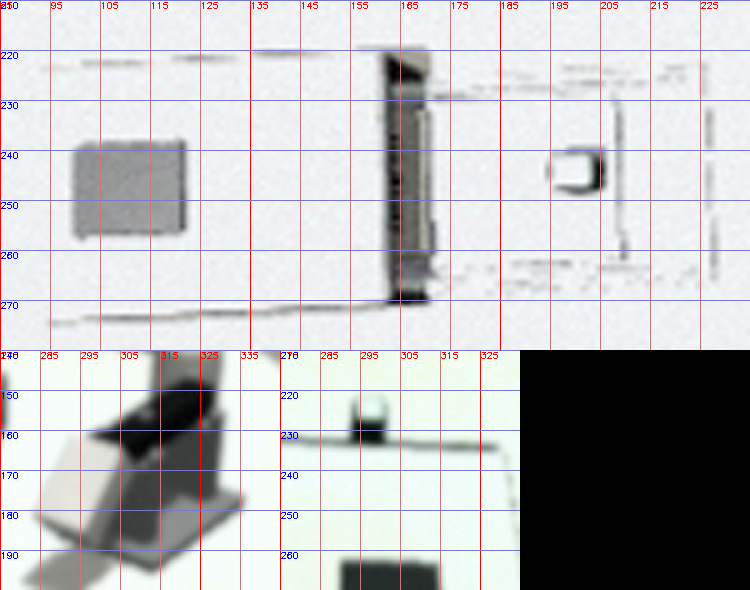

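```bash
cat > h.py <<'E'
import numpy as np,cv2
from rig import env
def P(n):
    c=env.calibration(n);K=np.array([[c["fx"],0,c["cx"]],[0,c["fy"],c["cy"]],[0,0,1]])
    R=cv2.Rodrigues(np.array(c["rvec"],float))[0];t=np.array(c["tvec"],float).reshape(3,1);return K,R,t
def plane(n,uv,z):
    K,R,t=P(n);o=(-R.T@t).ravel();d=R.T@np.linalg.inv(K)@np.array([*uv,1.]);return o+d*(z-o[2])/d[2]
def tri(a,b):
    M=[K@np.hstack([R,t]) for K,R,t in (P("top"),P("side"))]
    X=cv2.triangulatePoints(M[0],M[1],np.array(a,float),np.array(b,float)).ravel();return X[:3]/X[3]
def proj(n,X):
    K,R,t=P(n);p=K@(R@np.array(X,float).reshape(3,1)+t);return (p[:2]/p[2]).ravel()
E
python3 - <<'E'
from h import *
np.set_printoptions(precision=4,suppress=True)
print("post tri",tri((199.3,244.2),(296.8,223.8)),plane("top",(199.3,244.2),.085),plane("side",(296.8,223.8),.085))
for n,l in (("top",[(161.5,219.5),(163,270.5),(95,223.5),(95,274.5)]),("side",[(269.2,232.7),(330.8,234.2),(339.2,293.1),(266.5,290.4)])):
    print(n,"hood",*[plane(n,p,.124) for p in l])
print("hood tri",tri((161.5,219.5),(269.2,232.7)),tri((163,270.5),(330.8,234.2)))
pl=np.array([plane("top",p,.012) for p in [(313.5,236),(353,260.5),(338,287),(298.5,260.5)]]);print("cradle",pl,pl.mean(0),[np.linalg.norm(pl[i]-pl[i-1]) for i in range(4)])
x=(pl[0]+pl[3]-pl[1]-pl[2]);print("yaw",np.arctan2(x[1],x[0]))
h=np.array([plane("top",p,.104) for p in [(306.5,240),(350.5,266),(345.5,276),(301,248)]]);print("handle",h)
x=(h[0]+h[3]-h[1]-h[2]);print("yaw",np.arctan2(x[1],x[0]),"dot",plane("top",(322.5,256),.104))
# plate corners side
print("plate side",*[plane("side",p,.012) for p in [(336,178),(313,195)]])
for n,z in (("bottle",0),):
  print(plane("top",(395,271),.12),plane("top",(370,202),.055))
E
```

```text
post tri [0.4752 0.1519 0.0831] [0.4737 0.1517 0.085 ] [0.4766 0.1545 0.085 ]
top hood [0.5399 0.2522 0.124 ] [0.4004 0.2445 0.124 ] [0.5297 0.4371 0.124 ] [0.39   0.4306 0.124 ]
side hood [0.5388 0.2563 0.124 ] [0.4012 0.246  0.124 ] [0.3935 0.4401 0.124 ] [0.5313 0.4479 0.124 ]
hood tri [0.5395 0.2527 0.1216] [0.4008 0.2447 0.1231]
cradle [[ 0.5009 -0.1773  0.012 ]
 [ 0.4286 -0.2913  0.012 ]
 [ 0.3522 -0.2453  0.012 ]
 [ 0.429  -0.1318  0.012 ]] [ 0.4277 -0.2114  0.012 ] [np.float64(0.08503995658843327), np.float64(0.13490563804493969), np.float64(0.08918716698175233), np.float64(0.13700860879717908)]
yaw 0.990400889896613
handle [[ 0.4832 -0.1482  0.104 ]
 [ 0.4116 -0.267   0.104 ]
 [ 0.3846 -0.2526  0.104 ]
 [ 0.4612 -0.1327  0.104 ]]
yaw 1.0155364548254253 dot [ 0.4391 -0.1913  0.104 ]
plate side [ 0.3547 -0.2315  0.012 ] [ 0.4288 -0.1155  0.012 ]
[ 0.3978 -0.3831  0.12  ] [ 0.5954 -0.3378  0.055 ]
```

```bash
cat > ov.py <<'E'
from h import *
def box(x0,x1,y0,y1,z0,z1): return np.array([(x,y,z) for x in (x0,x1) for y in (y0,y1) for z in (z0,z1)])
E_=[(0,1),(2,3),(4,5),(6,7),(0,2),(1,3),(4,6),(5,7),(0,4),(1,5),(2,6),(3,7)]
def W(p,yaw,X):
    c,s=np.cos(yaw),np.sin(yaw);X=np.atleast_2d(X);return np.c_[p[0]+c*X[:,0]-s*X[:,1],p[1]+s*X[:,0]+c*X[:,1],X[:,2]]
def draw(im,n,pts,x,y,k,col):
    q=[((proj(n,p)-[x,y]+.5)*k).astype(int) for p in pts]
    for a,b in E_: cv2.line(im,tuple(map(int,q[a])),tuple(map(int,q[b])),col,1)
E
python3 - <<'E'
from ov import *
from scipy.optimize import least_squares
np.set_printoptions(precision=4,suppress=True)
cor={"top":[((.07,-.045,.012),(313.5,236)),((-.07,-.045,.012),(353,260.5)),((-.07,.045,.012),(338,287)),((.07,.045,.012),(298.5,260.5))]}
f=lambda v:np.concatenate([proj(n,W(v,v[2],X)[0])-u for n in cor for X,u in cor[n]])
r=least_squares(f,[.43,-.21,1.]);print("cradle",r.x,r.fun.round(1));c=r.x
hc=[((.065,-.015,.104),(306.5,240)),((.065,.015,.104),(301,248)),((-.065,.015,.104),(345.5,276)),((-.065,-.015,.104),(350.5,266))]
r=least_squares(lambda v:np.concatenate([proj("top",W(v,v[2],X)[0])-u for X,u in hc]),[.43,-.21,1.]);print("scanner",r.x,r.fun.round(1));s=r.x
out=[]
for n,f,x,y,w,h in (("top","pics/top0.png",280,220,80,75),("side","pics/side0.png",270,135,75,70)):
    k=5;a=cv2.imread(f)[y:y+h,x:x+w].astype(float);a=np.clip((a-a.min())*255/(a.max()-a.min()),0,255).astype('uint8')
    a=cv2.resize(a,None,fx=k,fy=k,interpolation=cv2.INTER_CUBIC)
    draw(a,n,W(c,c[2],box(-.07,.07,-.045,.045,0,.012)),x,y,k,(0,0,255))
    for d in (-.045,.045): draw(a,n,W(c,c[2],box(d-.008,d+.008,-.02,.02,.012,.076)),x,y,k,(0,160,0))
    draw(a,n,W(s,s[2],box(-.065,.065,-.015,.015,.076,.104)),x,y,k,(255,128,0))
    out.append(cv2.copyMakeBorder(a,0,375-a.shape[0],0,0,0))
cv2.imwrite("pics/ov.png",np.hstack(out))
E
```

```text
cradle [ 0.4277 -0.2114  0.9988] [-0.2 -0.9  1.2  0.3  0.2  0.1 -1.2  0.4]
scanner [ 0.4351 -0.2002  1.0148] [ 1.7  0.4  1.6  1.6 -1.9 -1.3 -1.4 -0.7]
```

View pics/ov.png

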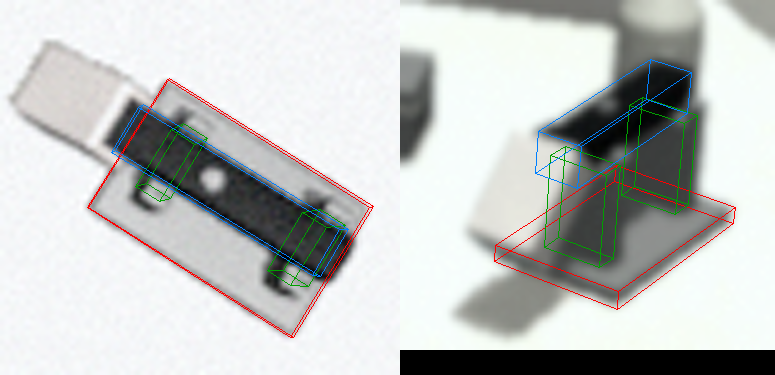

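```bash
cat >> h.py <<'E'
from scipy.spatial.transform import Rotation as Rt
def go(*targets):
    """targets: (x,y,z,yaw of tool x), tool down -> slide cm, turn rad from current measured pose"""
    s=env.read_state();R=Rt.from_quat(s["tcp_rot"])
    print("t",round(s["time_s"],2),s["tool_pos"].round(4),"w",round(s["gripper_width"],4),"g",s["grip_force"],"F",s["wrist_force"].round(1))
    for x,y,z,yaw in targets:
        D=Rt.from_euler("z",yaw)*Rt.from_euler("x",np.pi)
        print((R.inv().apply(np.array([x,y,z])-s["tool_pos"])*100).round(2).tolist(),(R.inv()*D).as_rotvec().round(3).tolist())
E
python3 - <<'E'
from h import *
go((.45,-.25,.235,.9),(.475,.152,.2,1.62),(.475,.152,.048,1.62))
E
```

```text
t 1.2 [ 0.2215 -0.6111  0.2313] w 0.0854 g 0.0 F [ 1.  -0.2 -1. ]
[33.79, -26.16, -0.37] [-0.0, 0.0, -0.552]
[49.84, -63.1, 3.13] [-0.0, 0.0, -1.272]
[49.84, -63.1, 18.33] [-0.0, 0.0, -1.272]
```

Request:
jog_arm(
  slide=[
    [33.8, -26.2, -0.4],
    [33.8, -26.2, -0.4],
    [33.8, -26.2, -0.4],
    [33.8, -26.2, -0.4],
    [33.8, -26.2, -0.4],
    [33.8, -26.2, -0.4],
    [33.8, -26.2, -0.4],
    [33.8, -26.2, -0.4],
    [49.8, -63.1, 3.1],
    [49.8, -63.1, 3.1],
    [49.8, -63.1, 3.1],
    [49.8, -63.1, 3.1],
    [49.8, -63.1, 3.1],
    [49.8, -63.1, 3.1],
    [49.8, -63.1, 3.1],
    [49.8, -63.1, 3.1],
    [49.8, -63.1, 3.1],
    [49.8, -63.1, 3.1],
    [49.8, -63.1, 3.1],
    [49.8, -63.1, 3.1],
  ],
  turn=[
    [0, 0, -0.55],
    [0, 0, -0.55],
    [0, 0, -0.55],
    [0, 0, -0.55],
    [0, 0, -0.55],
    [0, 0, -0.55],
    [0, 0, -0.55],
    [0, 0, -0.55],
    [0, 0, -1.27],
    [0, 0, -1.27],
    [0, 0, -1.27],
    [0, 0, -1.27],
    [0, 0, -1.27],
    [0, 0, -1.27],
    [0, 0, -1.27],
    [0, 0, -1.27],
    [0, 0, -1.27],
    [0, 0, -1.27],
    [0, 0, -1.27],
    [0, 0, -1.27],
  ],
  fingers=[1, 1, 1, 1, 1, 1, 1, 1, 1, 1, 1, 1, 1, 1, 1, 1, 1, 1, 1, 1],
)

```text
time_s: 3.7
tool_pos: [0.4747, 0.1513, 0.2004]
tcp_rot: [0.691, 0.723, -0.0, 0.0]
wrist_force: [-0.0, 0.1, 0.3]
gripper_width: 0.085
grip_force: 0.0
```

```bash
python3 - <<'E'
from h import *
go((.475,.152,.048,1.62),(.4825,.002,.048,1.62))
E
```

```text
t 3.7 [0.4747 0.1513 0.2004] w 0.085 g 0.0 F [-0.   0.1  0.3]
[0.07, 0.03, 15.24] [0.0, 0.0, -0.003]
[-14.95, 0.08, 15.24] [0.0, 0.0, -0.003]
```

Descend and close on the post.

Request:
jog_arm(
  slide=[
    [0, 0, 5],
    [0, 0, 10],
    [0, 0, 13],
    [0, 0, 15.2],
    [0, 0, 15.2],
    [0, 0, 15.2],
    [0, 0, 15.2],
    [0, 0, 15.2],
    [0, 0, 15.2],
    [0, 0, 15.2],
    [0, 0, 15.2],
    [0, 0, 15.2],
    [0, 0, 15.2],
    [0, 0, 15.2],
  ],
  turn=[
    [0, 0, 0],
    [0, 0, 0],
    [0, 0, 0],
    [0, 0, 0],
    [0, 0, 0],
    [0, 0, 0],
    [0, 0, 0],
    [0, 0, 0],
    [0, 0, 0],
    [0, 0, 0],
    [0, 0, 0],
    [0, 0, 0],
    [0, 0, 0],
    [0, 0, 0],
  ],
  fingers=[1, 1, 1, 1, 1, 0, 0, 0, 0, 0, 0, 0, 0, 0],
)

```text
time_s: 5.45
tool_pos: [0.4758, 0.152, 0.049]
tcp_rot: [0.69, 0.724, 0.001, 0.001]
wrist_force: [2.3, -1.4, 5.9]
gripper_width: 0.0196
grip_force: 60.7
```

Request:
jog_arm(
  slide=[
    [-1, 0, 0],
    [-2, 0, 0],
    [-3, 0, 0],
    [-4, 0, 0],
    [-5, 0, 0],
    [-6, 0, 0],
    [-7, 0, 0],
    [-8, 0, 0],
    [-9, 0, 0],
    [-10, 0, 0],
    [-11, 0, 0],
    [-12, 0, 0],
    [-13, 0, 0],
    [-14, 0, 0],
    [-14.5, 0, 0],
    [-14.8, 0, 0],
    [-15.1, 0, 0],
    [-15.3, 0, 0],
    [-15.3, 0, 0],
    [-15.3, 0, 0],
  ],
  turn=[
    [0, 0, 0],
    [0, 0, 0],
    [0, 0, 0],
    [0, 0, 0],
    [0, 0, 0],
    [0, 0, 0],
    [0, 0, 0],
    [0, 0, 0],
    [0, 0, 0],
    [0, 0, 0],
    [0, 0, 0],
    [0, 0, 0],
    [0, 0, 0],
    [0, 0, 0],
    [0, 0, 0],
    [0, 0, 0],
    [0, 0, 0],
    [0, 0, 0],
    [0, 0, 0],
    [0, 0, 0],
  ],
  fingers=[0, 0, 0, 0, 0, 0, 0, 0, 0, 0, 0, 0, 0, 0, 0, 0, 0, 0, 0, 0],
)

```text
time_s: 7.95
tool_pos: [0.4826, 0.0235, 0.0491]
tcp_rot: [0.684, 0.73, 0.013, -0.008]
wrist_force: [-1.6, 63.2, -4.8]
gripper_width: 0.0189
grip_force: 58.8
```

Request:
jog_arm(
  slide=[
    [1, 0, 0],
    [2.0, 0, 0],
    [2.0, 0, 0],
    [2.0, 0, 0],
  ],
  turn=[
    [0, 0, 0],
    [0, 0, 0],
    [0, 0, 0],
    [0, 0, 0],
  ],
  fingers=[0, 0, 0, 0],
)

```text
time_s: 8.45
tool_pos: [0.4824, 0.0233, 0.0491]
tcp_rot: [0.689, 0.725, 0.004, -0.001]
wrist_force: [3.1, 12.8, 4.3]
gripper_width: 0.019
grip_force: 60.4
```

```bash
python3 - <<'E'
from h import *
go((.4825,.002,.048,1.62))
t=env.get_image("top");s=env.get_image("side")
f=lambda a,x,y,w,h,k:cv2.resize(a[y:y+h,x:x+w,::-1],None,fx=k,fy=k,interpolation=cv2.INTER_CUBIC)
a=f(t,90,190,180,100,4);b=f(s,240,130,110,120,4)
a=np.clip(a*1.9,0,255).astype('uint8')
cv2.imwrite("pics/p2.png",a);cv2.imwrite("pics/p2s.png",b)
for n in("top","side"): print(n,[(round(d["p"],2),d["box"]) for d in env.regions_of(n,"label")][:3],[(round(d["p"],2),d["box"]) for d in env.regions_of(n,"pull")][:3])
E
```

```text
t 8.45 [0.4824 0.0233 0.0491] w 0.019 g 60.444822907447815 F [ 3.1 12.8  4.3]
[-2.13, -0.1, 0.1] [0.004, -0.006, 0.001]
top [(0.8, [165.4, 225.4, 228.6, 265.1])] [(0.62, [162.7, 228.5, 229.9, 263.2])]
side [(0.82, [277.1, 197.1, 315.5, 232.2])] [(0.83, [274.8, 195.5, 317.2, 229.1]), (0.22, [268.8, 197.7, 341.4, 339.9])]
```

View pics/p2.png

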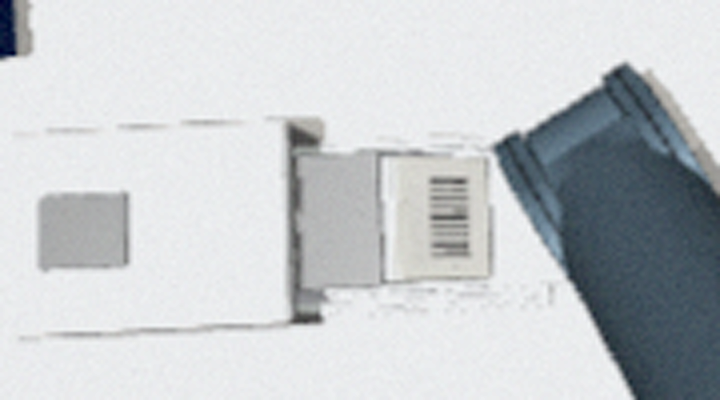

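```bash
python3 - <<'E'
from h import *
for z in (.05,.062,.075):print(z,plane("top",(202.3,244.3),z).round(4))
print("tub top corners z.096",[plane("top",p,.096).round(4) for p in ((186,228.7),(187,258.5))])
d=env.regions_of("top","label")[0]["region"];v,u=np.nonzero(d);print(u.mean(),v.mean())
print("bottom front edge",[plane("top",p,.03).round(4) for p in ((212.7,230),(212.5,259))])
print(proj("top",(.4823,.002+.12,.062)),proj("top",(.4823,.023+.12,.062)))
E
```

```text
0.05 [0.4754 0.1476 0.05  ]
0.062 [0.4747 0.1461 0.062 ]
0.075 [0.4739 0.1444 0.075 ]
tub top corners z.096 [array([0.5166, 0.1883, 0.096 ]), array([0.4335, 0.184 , 0.096 ])]
191.88480635551142 245.7785501489573
bottom front edge [array([0.5184, 0.12  , 0.03  ]), array([0.4336, 0.1198, 0.03  ])]
[210.71425578 241.60323954] [203.41056037 241.62953499]
```

View pics/p2s.png

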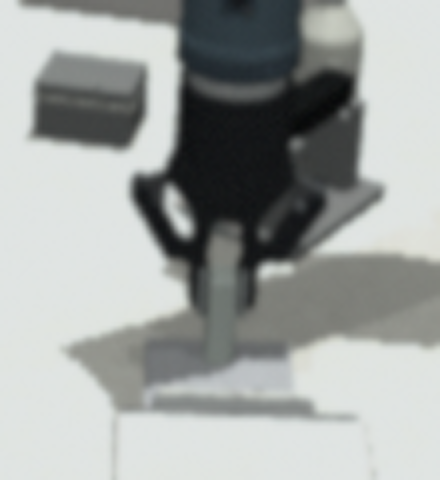

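Request:
jog_arm(
  slide=[
    [1.5, 0, 0],
    [3, 0, 0],
    [4.5, 0, 0],
    [6, 0, 0],
    [7.5, 0, 0],
    [9, 0, 0],
    [10.5, 0, 0],
    [12, 0, 0],
    [13, 0, 0],
    [13.5, 0, 0],
    [14, 0, 0],
    [14.5, 0, 0],
    [14.5, 0, 0],
    [14.5, 0, 0],
  ],
  turn=[
    [0, 0, 0],
    [0, 0, 0],
    [0, 0, 0],
    [0, 0, 0],
    [0, 0, 0],
    [0, 0, 0],
    [0, 0, 0],
    [0, 0, 0],
    [0, 0, 0],
    [0, 0, 0],
    [0, 0, 0],
    [0, 0, 0],
    [0, 0, 0],
    [0, 0, 0],
  ],
  fingers=[0, 0, 0, 0, 0, 0, 0, 0, 0, 0, 0, 0, 0, 0],
)

```text
time_s: 10.55
tool_pos: [0.4752, 0.1639, 0.0491]
tcp_rot: [0.69, 0.723, 0.001, 0.0]
wrist_force: [1.3, 0.1, 9.1]
gripper_width: 0.0194
grip_force: 61.1
```

Request:
jog_arm(
  slide=[
    [-1.2, 0, 0],
    [-2.4, 0, 0],
    [-3.6, 0, 0],
    [-4.8, 0, 0],
    [-6, 0, 0],
    [-7.2, 0, 0],
    [-8.4, 0, 0],
    [-9.6, 0, 0],
    [-10.8, 0, 0],
    [-12, 0, 0],
    [-13, 0, 0],
    [-13.6, 0, 0],
    [-14.0, 0, 0],
    [-14.3, 0, 0],
    [-14.3, 0, 0],
    [-14.3, 0, 0],
    [-14.1, 0, 0],
    [-14.1, 0, 0],
  ],
  turn=[
    [0, 0, 0],
    [0, 0, 0],
    [0, 0, 0],
    [0, 0, 0],
    [0, 0, 0],
    [0, 0, 0],
    [0, 0, 0],
    [0, 0, 0],
    [0, 0, 0],
    [0, 0, 0],
    [0, 0, 0],
    [0, 0, 0],
    [0, 0, 0],
    [0, 0, 0],
    [0, 0, 0],
    [0, 0, 0],
    [0, 0, 0],
    [0, 0, 0],
  ],
  fingers=[0, 0, 0, 0, 0, 0, 0, 0, 0, 0, 0, 0, 0, 0, 0, 0, 0, 0],
)

```text
time_s: 12.8
tool_pos: [0.4824, 0.0233, 0.0491]
tcp_rot: [0.69, 0.723, 0.002, 0.001]
wrist_force: [3.9, 2.3, 7.4]
gripper_width: 0.0194
grip_force: 60.9
```

Request:
jog_arm(
  slide=[
    [-14.1, 0, 0],
    [0, 0, 0],
  ],
  turn=[
    [0, 0, 0],
    [0, 0, 0],
  ],
  fingers=[1, 1],
)

```text
time_s: 13.05
tool_pos: [0.4805, 0.0028, 0.047]
tcp_rot: [0.703, 0.712, -0.005, 0.002]
wrist_force: [1.4, 2.2, -0.7]
gripper_width: 0.0547
grip_force: 0.0
```

The second row there was a slip on my part: -14.1 is measured from the new start pose, so the tool moved instead of staying put. I'll rise and check that nothing was disturbed.

Request:
jog_arm(
  slide=[
    [0, 0, 0],
    [0, 0, 0],
    [0, 0, 0],
    [0, 0, 0],
    [0, 0, -5],
    [0, 0, -10],
    [0, 0, -15],
    [0, 0, -18],
    [-4, 25, -18],
    [-4, 25, -18],
    [-4, 25, -18],
    [-4, 25, -18],
    [-4, 25, -18],
    [-4, 25, -18],
  ],
  turn=[
    [0, 0, 0],
    [0, 0, 0],
    [0, 0, 0],
    [0, 0, 0],
    [0, 0, 0],
    [0, 0, 0],
    [0, 0, 0],
    [0, 0, 0],
    [0, 0, 0.3],
    [0, 0, 0.3],
    [0, 0, 0.3],
    [0, 0, 0.6],
    [0, 0, 0.6],
    [0, 0, 0.6],
  ],
  fingers=[1, 1, 1, 1, 1, 1, 1, 1, 1, 1, 1, 1, 1, 1],
)

```text
time_s: 14.8
tool_pos: [0.7322, -0.0051, 0.2272]
tcp_rot: [0.873, 0.488, -0.001, -0.0]
wrist_force: [0.3, 0.3, -0.4]
gripper_width: 0.0856
grip_force: 0.0
```

```bash
python3 - <<'E'
from h import *
go((.436,-.1985,.2,1.01),(.436,-.1985,.072,1.01))
t=env.get_image("top");s=env.get_image("side")
a=cv2.imread("pics/top0.png")[:,:,::-1]
f=lambda a,x,y,w,h,k:np.clip(cv2.resize(a[y:y+h,x:x+w,::-1],None,fx=k,fy=k,interpolation=cv2.INTER_CUBIC)*1.7,0,255).astype('uint8')
o=np.vstack([f(t,160,190,240,105,3),f(a,160,190,240,105,3)[:0]])
b=cv2.resize(s[130:240,250:390,::-1],None,fx=2,fy=2,interpolation=cv2.INTER_CUBIC)
b=cv2.copyMakeBorder(b,0,0,0,o.shape[1]-b.shape[1],0)
cv2.imwrite("pics/p3.png",np.vstack([o,b]))
E
```

```text
t 14.8 [ 0.7322 -0.0051  0.2272] w 0.0856 g 0.0 F [ 0.3  0.3 -0.4]
[-31.99, -15.08, 2.77] [-0.001, 0.001, 0.009]
[-31.97, -15.07, 15.57] [-0.001, 0.001, 0.009]
```

View pics/p3.png

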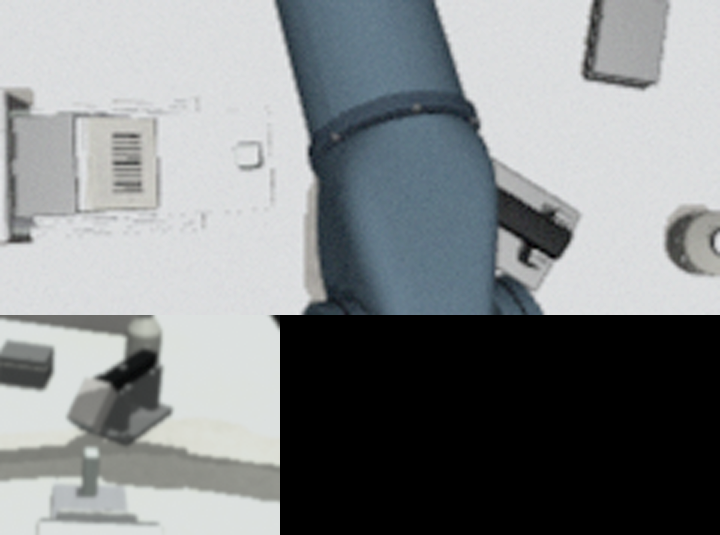

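Request:
jog_arm(
  slide=[
    [-32, -15.1, 2.8],
    [-32, -15.1, 2.8],
    [-32, -15.1, 2.8],
    [-32, -15.1, 2.8],
    [-32, -15.1, 2.8],
    [-32, -15.1, 2.8],
    [-32, -15.1, 2.8],
    [-32, -15.1, 2.8],
    [-32, -15.1, 2.8],
    [-32, -15.1, 2.8],
  ],
  turn=[
    [0, 0, 0.01],
    [0, 0, 0.01],
    [0, 0, 0.01],
    [0, 0, 0.01],
    [0, 0, 0.01],
    [0, 0, 0.01],
    [0, 0, 0.01],
    [0, 0, 0.01],
    [0, 0, 0.01],
    [0, 0, 0.01],
  ],
  fingers=[1, 1, 1, 1, 1, 1, 1, 1, 1, 1],
)

```text
time_s: 16.15
tool_pos: [0.4365, -0.1974, 0.2003]
tcp_rot: [0.875, 0.484, 0.0, -0.0]
wrist_force: [-0.0, 0.4, 0.4]
gripper_width: 0.0848
grip_force: 0.0
```

```bash
python3 - <<'E'
from h import *
go((.436,-.1985,.072,1.01))
E
```

```text
t 16.15 [ 0.4365 -0.1974  0.2003] w 0.0848 g 0.0 F [-0.   0.4  0.4]
[-0.12, 0.01, 12.83] [0.0, -0.0, -0.0]
```

Request:
jog_arm(
  slide=[
    [0, 0, 5],
    [0, 0, 8],
    [0, 0, 10],
    [0, 0, 11.5],
    [0, 0, 12.8],
    [0, 0, 12.8],
    [0, 0, 12.8],
    [0, 0, 12.8],
    [0, 0, 12.8],
    [0, 0, 12.8],
    [0, 0, 12.8],
    [0, 0, 12.8],
    [0, 0, 12.8],
  ],
  turn=[
    [0, 0, 0],
    [0, 0, 0],
    [0, 0, 0],
    [0, 0, 0],
    [0, 0, 0],
    [0, 0, 0],
    [0, 0, 0],
    [0, 0, 0],
    [0, 0, 0],
    [0, 0, 0],
    [0, 0, 0],
    [0, 0, 0],
    [0, 0, 0],
  ],
  fingers=[1, 1, 1, 1, 1, 1, 0, 0, 0, 0, 0, 0, 0],
)

```text
time_s: 17.77
tool_pos: [0.4361, -0.1984, 0.0728]
tcp_rot: [0.876, 0.483, 0.0, 0.0]
wrist_force: [-1.3, 1.1, 5.8]
gripper_width: 0.0295
grip_force: 59.7
```

Request:
jog_arm(
  slide=[
    [0, 0, -2],
    [0, 0, -4],
    [0, 0, -7],
    [0, 0, -10],
    [0, 0, -12],
    [0, 0, -12],
    [0, 0, -12],
  ],
  turn=[
    [0, 0, 0],
    [0, 0, 0],
    [0, 0, 0],
    [0, 0, 0],
    [0, 0, 0],
    [0, 0, 0],
    [0, 0, 0],
  ],
  fingers=[0, 0, 0, 0, 0, 0, 0],
)

```text
time_s: 18.65
tool_pos: [0.435, -0.198, 0.1913]
tcp_rot: [0.876, 0.483, -0.001, -0.001]
wrist_force: [-0.3, -0.9, -3.2]
gripper_width: 0.0295
grip_force: 59.6
```

```bash
python3 - <<'E'
from h import *
print(env.read_state()["tcp_rot"],env.read_state()["grip_force"])
go((.485,-.065,.19,1.62),(.485,-.035,.144,1.62))
for n in("top","side"):
    im=env.get_image(n); print(n,[(l,[(round(d["p"],2),np.round(d["box"])) for d in env.regions_of(n,l)][:2]) for l in("cradle",)])
    cv2.imwrite(f"pics/l{n}.png",im[:,:,::-1])
a=cv2.imread("pics/ltop.png")[210:300,270:370];b=cv2.imread("pics/lside.png")[120:220,260:370]
cv2.imwrite("pics/lift.png",np.hstack([cv2.resize(a,(400,360),interpolation=cv2.INTER_CUBIC),cv2.resize(b,(396,360),interpolation=cv2.INTER_CUBIC)]))
E
```

```text
[ 8.75718505e-01  4.82821360e-01 -5.43615933e-04 -5.82013011e-04] 59.61881875991821
t 18.65 [ 0.435  -0.198   0.1913] w 0.0295 g 59.61881875991821 F [-0.3 -0.9 -3.2]
[13.92, -2.87, 0.13] [-0.002, -0.0, -0.612]
[16.46, -4.46, 4.73] [-0.002, -0.0, -0.612]
top [('cradle', [(0.57, array([298., 251., 319., 274.]))])]
side [('cradle', [(0.67, array([291., 152., 339., 195.]))])]
```

View pics/lift.png

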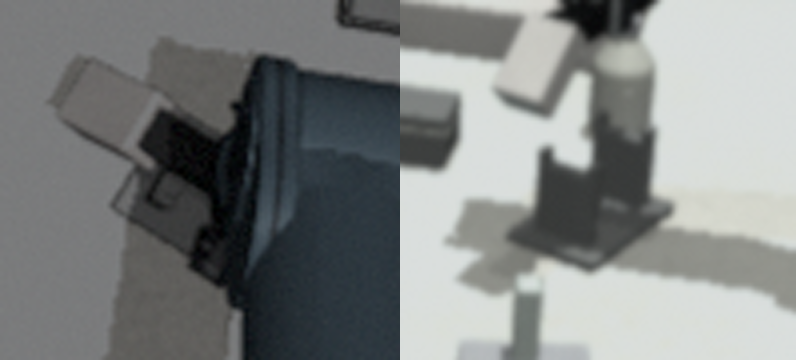

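Request:
jog_arm(
  slide=[
    [3, -0.5, 0],
    [6, -1, 0],
    [9, -2, 0],
    [12, -2.5, 0],
    [13.9, -2.9, 0.1],
    [13.9, -2.9, 0.1],
    [14.5, -3.3, 1.2],
    [15.2, -3.7, 2.4],
    [15.8, -4.1, 3.5],
    [16.2, -4.3, 4.3],
    [16.5, -4.5, 4.7],
    [16.5, -4.5, 4.7],
    [16.5, -4.5, 4.7],
  ],
  turn=[
    [0, 0, -0.1],
    [0, 0, -0.2],
    [0, 0, -0.3],
    [0, 0, -0.4],
    [0, 0, -0.5],
    [0, 0, -0.61],
    [0, 0, -0.61],
    [0, 0, -0.61],
    [0, 0, -0.61],
    [0, 0, -0.61],
    [0, 0, -0.61],
    [0, 0, -0.61],
    [0, 0, -0.61],
  ],
  fingers=[0, 0, 0, 0, 0, 0, 0, 0, 0, 0, 0, 0, 0],
)

```text
time_s: 20.48
tool_pos: [0.486, -0.0349, 0.1456]
tcp_rot: [0.69, 0.723, 0.0, 0.0]
wrist_force: [0.4, 0.3, -2.5]
gripper_width: 0.0292
grip_force: 59.6
```

```bash
python3 - <<'E'
from ov import *
go((.485,-.035,.144,1.62))
s=env.read_state();tp=s["tool_pos"];M=Rt.from_quat(s["tcp_rot"]).as_matrix()
yaw=np.arctan2(M[1,0],M[0,0]);o=tp+[0,0,.0172]-.002*np.array([np.cos(yaw),np.sin(yaw),0])
nose=W(o,yaw,(.124,0,0))[0];nose[2]=o[2]-.042
spot=W(o,yaw,(.181,0,0))[0];spot[2]=o[2]-.099
print("yaw",yaw,"nose",nose,"spot",spot)
out=[]
for n,x,y,w,h in (("top",160,190,130,90),("side",240,120,120,130)):
    im=env.get_image(n)[y:y+h,x:x+w,::-1];k=4 if n=="side" else 4
    a=np.clip(cv2.resize(im,None,fx=k,fy=k,interpolation=cv2.INTER_CUBIC)*(1.5 if n=="top" else 1.),0,255).astype('uint8')[:,:(400 if n=="side" else 400)]
    b=box(-.065,.065,-.015,.015,o[2]-.014,o[2]+.014);draw(a,n,W(o,yaw,b),x,y,k,(255,128,0))
    # head: cross-section corners: top rear (87,+19), beam dir (.707,-.707); end plane at nose
    pr=[]
    for sgn in(-.023,.023):
        for e in(-.0205,.0205): 
            c=np.array([.124,-.042])+e*np.array([.707,.707])
            for L in(0,-.05): q=c+L*np.array([.707,-.707]);p=W(o,yaw,(q[0],sgn,0))[0];p[2]=o[2]+q[1];pr.append(p)
    draw(a,n,pr,x,y,k,(0,0,255))
    for p,cl in((spot,(0,255,0)),((.4757,.144,.062),(255,0,255))): cv2.circle(a,tuple(((proj(n,p)-[x,y]+.5)*k).astype(int).tolist()),4,cl,1)
    out.append(cv2.copyMakeBorder(a,0,520-a.shape[0],0,0,0))
cv2.imwrite("pics/scan.png",np.hstack(out)[:, :800])
E
```

```text
t 20.48 [ 0.486  -0.0349  0.1456] w 0.0292 g 59.5731657743454 F [ 0.4  0.3 -2.5]
[-0.01, -0.1, 0.16] [0.001, 0.0, -0.003]
yaw 1.6174039230219779 nose [0.48034612 0.08698027 0.12076157] spot [0.47769045 0.14391837 0.06376157]
```

View pics/scan.png

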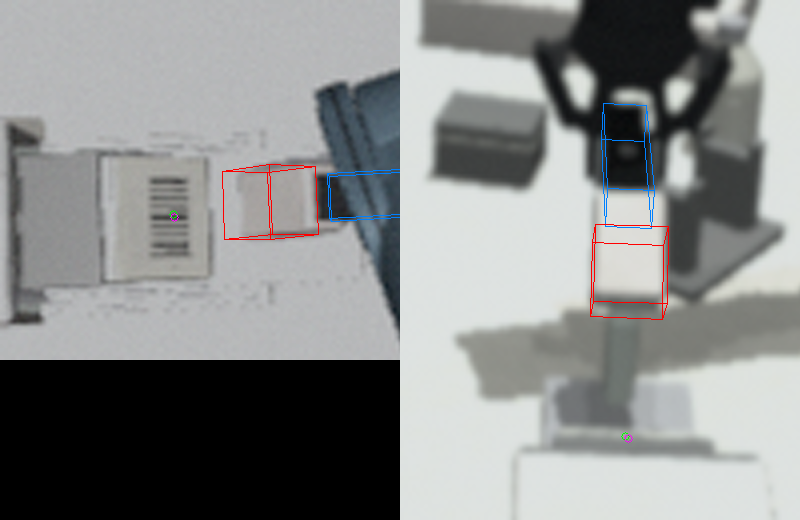

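Request:
jog_arm(
  slide=[
    [0.4, -0.2, 0.1],
    [0.4, -0.2, 0.1],
    [0.4, -0.2, 0.1],
    [0.4, -0.2, 0.1],
    [0.4, -0.2, 0.1],
    [0.4, -0.2, 0.1],
    [0.4, -0.2, 0.1],
    [0.4, -0.2, 0.1],
    [0.4, -0.2, 0.1],
    [0.4, -0.2, 0.1],
    [0.4, -0.2, 0.1],
    [0.4, -0.2, 0.1],
    [0.4, -0.2, 0.1],
    [0.4, -0.2, 0.1],
    [0.4, -0.2, 0.1],
    [0.4, -0.2, 0.1],
    [0.4, -0.2, 0.1],
    [0.4, -0.2, 0.1],
    [0.4, -0.2, 0.1],
    [0.4, -0.2, 0.1],
  ],
  turn=[
    [0, 0, 0],
    [0, 0, 0],
    [0, 0, 0],
    [0, 0, 0],
    [0, 0, 0],
    [0, 0, 0],
    [0, 0, 0],
    [0, 0, 0],
    [0, 0, 0],
    [0, 0, 0],
    [0, 0, 0],
    [0, 0, 0],
    [0, 0, 0],
    [0, 0, 0],
    [0, 0, 0],
    [0, 0, 0],
    [0, 0, 0],
    [0, 0, 0],
    [0, 0, 0],
    [0, 0, 0],
  ],
  fingers=[0, 0, 0, 0, 0, 0, 0, 0, 0, 0, 0, 0, 0, 0, 0, 0, 0, 0, 0, 0],
)

```text
time_s: 23.08
tool_pos: [0.4836, -0.0307, 0.1443]
tcp_rot: [0.69, 0.724, 0.0, 0.0]
wrist_force: [0.1, 0.6, -2.4]
gripper_width: 0.0291
grip_force: 59.6
```

```bash
python3 - <<'E'
from h import *
go((.485,-.065,.19,1.62),(.436,-.1985,.19,1.008),(.436,-.1985,.074,1.008))
p=plane("top",(286,234),.060);o=np.array([.4351,-.2002]);d=p[:2]-o;print("head tip dist",np.linalg.norm(d),"yaw",np.arctan2(d[1],d[0]))
pts=np.array([[312.8,195],[335.6,177.5],[290,185.6]]);
print("side plate",[plane("side",q,z).round(4) for q,z in zip(pts,(0,.006,.006))])
print("cheeks",plane("side",(300.3,161.1),.088),plane("side",(330.8,155.6),.088))
E
```

```text
t 23.07 [ 0.4836 -0.0307  0.1443] w 0.0291 g 59.57321763038635 F [ 0.1  0.6 -2.4]
[-3.43, -0.02, -4.57] [0.0, 0.0, -0.002]
[-16.54, -5.54, -4.57] [0.0, -0.0, 0.61]
[-16.54, -5.54, 7.03] [0.0, -0.0, 0.61]
head tip dist 0.12636622596908326 yaw 0.9997578278575391
side plate [array([ 0.4282, -0.136 ,  0.    ]), array([ 0.3547, -0.246 ,  0.006 ]), array([ 0.4988, -0.175 ,  0.006 ])]
cheeks [ 0.47209294 -0.18455172  0.088     ] [ 0.37795234 -0.23493893  0.088     ]
```

Request:
jog_arm(
  slide=[
    [0.6, 0, 0],
    [0.6, 0, 0],
    [0.6, 0, 0],
    [0.6, 0, 0],
    [0.6, 0, 0],
    [0.6, 0, 0],
    [0.6, 0, 0],
    [0.6, 0, 0],
    [0.6, 0, 0],
    [0.6, 0, 0],
    [0.6, 0, 0],
    [0.6, 0, 0],
    [0.6, 0, 0],
    [0.6, 0, 0],
    [0.6, 0, 0],
    [0.6, 0, 0],
    [0.6, 0, 0],
    [0.6, 0, 0],
    [0.6, 0, 0],
    [0.6, 0, 0],
  ],
  turn=[
    [0, 0, 0],
    [0, 0, 0],
    [0, 0, 0],
    [0, 0, 0],
    [0, 0, 0],
    [0, 0, 0],
    [0, 0, 0],
    [0, 0, 0],
    [0, 0, 0],
    [0, 0, 0],
    [0, 0, 0],
    [0, 0, 0],
    [0, 0, 0],
    [0, 0, 0],
    [0, 0, 0],
    [0, 0, 0],
    [0, 0, 0],
    [0, 0, 0],
    [0, 0, 0],
    [0, 0, 0],
  ],
  fingers=[0, 0, 0, 0, 0, 0, 0, 0, 0, 0, 0, 0, 0, 0, 0, 0, 0, 0, 0, 0],
)

```text
time_s: 25.58
tool_pos: [0.4833, -0.0247, 0.1443]
tcp_rot: [0.69, 0.724, -0.0, -0.0]
wrist_force: [-0.4, -0.0, -1.3]
gripper_width: 0.0292
grip_force: 59.6
```

```bash
python3 - <<'E'
from h import *
go((.485,-.065,.19,1.62),(.436,-.1985,.19,1.008))
E
```

```text
t 25.57 [ 0.4833 -0.0247  0.1443] w 0.0292 g 59.57421898841858 F [-0.4 -0.  -1.3]
[-4.03, -0.02, -4.57] [-0.0, -0.0, -0.002]
[-17.14, -5.54, -4.57] [-0.0, 0.0, 0.61]
```

Now I'll go back above the cradle.

Request:
jog_arm(
  slide=[
    [-1, 0, -2],
    [-2.5, 0, -4],
    [-4, 0, -4.6],
    [-7, -1, -4.6],
    [-10, -2, -4.6],
    [-13, -3.5, -4.6],
    [-15.5, -5, -4.6],
    [-17.1, -5.5, -4.6],
    [-17.1, -5.5, -4.6],
    [-17.1, -5.5, -4.6],
    [-17.1, -5.5, -4.6],
    [-17.1, -5.5, -4.6],
    [-17.1, -5.5, -4.6],
  ],
  turn=[
    [0, 0, 0],
    [0, 0, 0],
    [0, 0, 0.05],
    [0, 0, 0.15],
    [0, 0, 0.25],
    [0, 0, 0.35],
    [0, 0, 0.45],
    [0, 0, 0.55],
    [0, 0, 0.61],
    [0, 0, 0.61],
    [0, 0, 0.61],
    [0, 0, 0.61],
    [0, 0, 0.61],
  ],
  fingers=[0, 0, 0, 0, 0, 0, 0, 0, 0, 0, 0, 0, 0],
)

```text
time_s: 27.2
tool_pos: [0.4364, -0.198, 0.1903]
tcp_rot: [0.876, 0.483, 0.0, -0.0]
wrist_force: [-0.7, 0.0, -1.0]
gripper_width: 0.0289
grip_force: 59.6
```

```bash
python3 - <<'E'
from h import *
go((.4361,-.1984,.0728,1.008))
E
```

```text
t 27.2 [ 0.4364 -0.198   0.1903] w 0.0289 g 59.58924114704132 F [-0.7  0.  -1. ]
[-0.05, -0.01, 11.75] [-0.0, -0.0, 0.0]
```

Request:
jog_arm(
  slide=[
    [0, 0, 3],
    [0, 0, 6],
    [0, 0, 8],
    [0, 0, 9.2],
    [0, 0, 10],
    [0, 0, 10.6],
    [0, 0, 11],
    [0, 0, 11.3],
    [0, 0, 11.5],
    [0, 0, 11.7],
    [0, 0, 11.7],
    [0, 0, 11.7],
  ],
  turn=[
    [0, 0, 0],
    [0, 0, 0],
    [0, 0, 0],
    [0, 0, 0],
    [0, 0, 0],
    [0, 0, 0],
    [0, 0, 0],
    [0, 0, 0],
    [0, 0, 0],
    [0, 0, 0],
    [0, 0, 0],
    [0, 0, 0],
  ],
  fingers=[0, 0, 0, 0, 0, 0, 0, 0, 0, 0, 0, 0],
)

```text
time_s: 28.7
tool_pos: [0.4365, -0.1981, 0.0734]
tcp_rot: [0.876, 0.483, 0.0, 0.0]
wrist_force: [-1.4, -0.5, -2.0]
gripper_width: 0.0291
grip_force: 59.7
```

Request:
jog_arm(
  slide=[
    [0, 0, 0.1],
    [0, 0, 0.15],
    [0, 0, 0.15],
    [0, 0, 0.15],
    [0, 0, 0.15],
    [0, 0, 0.15],
    [0, 0, 0.15],
    [0, 0, 0.15],
    [0, 0, 0.15],
    [0, 0, 0.15],
    [0, 0, -2],
    [0, 0, -5],
    [0, 0, -9],
    [0, 0, -13],
    [0, 0, -15],
    [0, 0, -15],
  ],
  turn=[
    [0, 0, 0],
    [0, 0, 0],
    [0, 0, 0],
    [0, 0, 0],
    [0, 0, 0],
    [0, 0, 0],
    [0, 0, 0],
    [0, 0, 0],
    [0, 0, 0],
    [0, 0, 0],
    [0, 0, 0],
    [0, 0, 0],
    [0, 0, 0],
    [0, 0, 0],
    [0, 0, 0],
    [0, 0, 0],
  ],
  fingers=[0, 0, 0, 0.45, 0.5, 0.6, 0.8, 1, 1, 1, 1, 1, 1, 1, 1, 1],
)

```text
time_s: 30.7
tool_pos: [0.4373, -0.1985, 0.2246]
tcp_rot: [0.876, 0.483, 0.001, 0.001]
wrist_force: [0.0, -0.4, -0.4]
gripper_width: 0.0853
grip_force: 0.0
```

Request:
jog_arm(
  slide=[
    [-10, 20, -5],
    [-10, 20, -5],
    [-10, 20, -5],
    [-10, 20, -5],
    [-10, 20, -5],
    [-10, 20, -5],
  ],
  turn=[
    [0, 0, 0],
    [0, 0, 0],
    [0, 0, 0],
    [0, 0, 0],
    [0, 0, 0],
    [0, 0, 0],
  ],
  fingers=[1, 1, 1, 1, 1, 1],
)

```text
time_s: 31.45
tool_pos: [0.5516, -0.388, 0.2715]
tcp_rot: [0.875, 0.483, -0.0, -0.001]
wrist_force: [0.4, 0.1, -0.2]
gripper_width: 0.0855
grip_force: 0.0
```

```bash
python3 - <<'E'
from ov import *
go()
o=[];c=(.430,-.208);yaw=1.0
for n,x,y,w,h in (("top",160,205,200,90),("side",260,120,100,125)):
    a=env.get_image(n)[y:y+h,x:x+w,::-1];k=4 if n=="top" else 2
    a=np.clip(cv2.resize(a,None,fx=k,fy=k,interpolation=cv2.INTER_CUBIC)*1.4,0,255).astype('uint8')
    o.append(cv2.copyMakeBorder(a,0,0,0,800-a.shape[1],0))
cv2.imwrite("pics/end.png",np.vstack(o)[:600])
E
```

```text
t 31.45 [ 0.5516 -0.388   0.2715] w 0.0855 g 0.0 F [ 0.4  0.1 -0.2]
```

View pics/end.png

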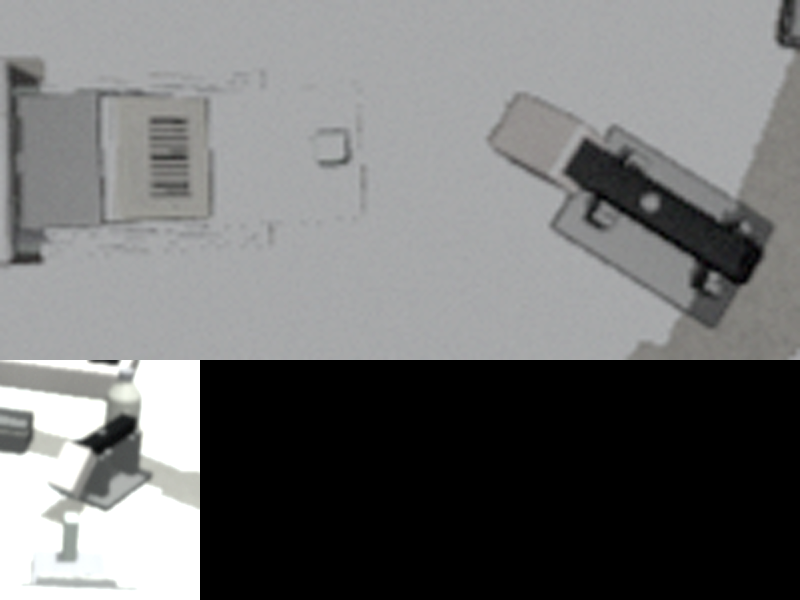

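The scanner is back in both saddles in its starting position: its head tip is at pixel (286, 235), against (286, 234) at the start. The tray is out, with the label at about (202, 244).

```bash
python3 -c "
from rig import env
print(env.close_job())"
```

```text
the job is handed in; nothing more can be done
None
```

The job is handed in, result not reported: I pulled the tray to its stop, held the scanner on the label for over two seconds at each of two positions 6 mm apart, and laid it back in both saddles where it started; one mistyped row moved the gripper a few cm while releasing the post, and nothing looked disturbed afterwards.

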